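# Unclip the citrus reamer from its stand

### The job

Unclip the citrus reamer head from the blender accessory stand: hold in the release button on its collar while you pull the head straight up out of its socket. Then stand it upright on its foot on the flat floor of the steel tray, let go, and leave the whisk head clipped in the stand.

Things in the scene. Friction and masses are not known exactly. Their poses are not given: they have to be found in the camera images.
- reamer: White citrus reamer, 0.2 kg: blunt ribbed cone on a block collar. Origin: centre of the foot's underside, z up. Foot 30 (x) x 34 (y) mm, z 0-20; collar 40 x 44 mm, z 20-60, flat sides; cone 35 mm wide, tip at z 85. Starts in one of the two sockets of a fixed grey stand, 30 mm high: origin 10 mm over the worktop, collar resting on the stand's top, foot in the 20 mm deep socket with 1.5 mm play.
- reamer_button (a joint): Travel of the black button on the collar's -x face (robot side): 0 out, 0.006 m fully in; 2 N to 7 N spring. 22 mm wide, 20 high, centre at head z 46, 6.5 mm proud: 46.5 mm over button and plain opposite face, 40.5 pressed. A grip closing along x at z 46 squeezes it in. Its tooth hooks under the socket's lip and bars pulling up unless it is in by over 4 mm; kept in, the head lifts out freely.
- tray: Shallow rectangular steel tray, brownish and worn, 201 (x) x 161 (y) x 15 mm, 0.4 kg, loose on the worktop. Origin at the centre of its underside, z up. Flat floor 4 mm thick, about 160 x 120 mm, inside a rim 15 mm high.
- whisk_head: Whisk head, to be left alone: same foot, collar, button, height and origin as the reamer, but a small balloon of steel wire loops in place of the cone. Clipped in the other socket of the stand, 120 mm to one side of the reamer along y; which of the two is on the left varies.
Mind the look-alikes: they are no part of the job. What is shaped like the reamer but turquoise is not meant.

How it is judged:
On the way:
1. the reamer head is pulled up clear of its socket with its release button held in (height (world z) of reamer above 0.04 m and value of joint reamer_button above 0.003 m), for 0.1 s.
At the end, for the whole second after the job is handed in: The reamer stands upright (within 10 degrees) and at rest on the tray's flat floor, its foot's centre within 70 mm along and 50 mm across of the tray's centre and its foot less than 5 mm above the floor; the tray lies flat; the whisk head is still clipped in its place (moved less than 12 mm) (x of reamer in the frame of tray between -0.07 and 0.07 m and y of reamer in the frame of tray between -0.05 and 0.05 m and z of reamer in the frame of tray between 0 and 0.009 m and angle between reamer's own z axis and vertical below 0.17 rad and linear speed of reamer below 0.02 m/s and angle between tray's own z axis and vertical below 0.1 rad and distance of whisk_head from where it was at the start of the episode below 0.012 m); the robot touches nothing.
It fails at once if the whisk head is pulled out of its socket or shifted (distance of whisk_head from where it was at the start of the episode above 0.012 m).
It also fails if it takes over 35 s, if anything falls off the work surface, if the arm or the gripper's body presses on something with over 40 N, if the wrist force passes 120 N, or if a joint passes its speed limit or range.

### The arm

A 7-joint arm with a two-finger parallel gripper is mounted at the origin on a cart in front of the work surface, level with it; the furniture and walls round the work are solid. World frame = base frame: x ahead of the robot, y to its left, z up, the work surface at z = 0. Lengths are in m, angles in rad, forces in N, time in s.
With the tool pointing down it reaches from about 0.4 to 0.85 m from the base axis. Payload 10.4 kg.
Tool frame: the origin (TCP) lies between the finger pads; the fingertips stand 17 mm ahead of it and the grasp point (between the pads) lies 2 mm behind it; x points along the fingers, z is the direction in which the jaws open and shut, and the axes are right-handed (so a half turn about x gives the same grasp; the last joint's range is limited). The gripper opens to 87 mm and grips with 3 to 60 N. Pads are 19 mm wide; open, the fingers measure 117 mm over their backs; the gripper's body (75 mm by 190 mm) begins 51 mm behind the grasp point.
Start: joints at [-1.258, 0.332, -0.065, 1.46, 0.022, 1.35, -0.088], TCP at [0.206, 0.59, 0.208] pointing down, gripper open.
Joint ranges: [-2.6, 2.6], [-0.5, 2.12], [-1.47, 1.34], [0.16, 2.42], [-1.27, 4.41], [0.06, 2.06], [-2.6, 2.6]. Speed limits (rad/s): [2.22, 2.22, 2.79, 2.79, 3.14, 3.14, 3.14].

### API

Orientations are given as [roll, pitch, yaw] about the fixed x, y, z axes, in that order (R = Rz(yaw) Ry(pitch) Rx(roll)).
In Python, from station import bot, snapshot, get_calibration gives the robot as it stands. The module is installed in compiled form; this text tells all that it offers.
- The arm moves only by the tool servo_tool, never from a script. Its argument "motion" is a list of rows, each an object of numbers: "dx", "dy", "dz": the shift along the tool's x, y, z in m; "rx", "ry", "rz": the turn, a rotation vector about the tool's x, y, z in degrees; "grip": the opening in per cent of the stroke, from 0 (shut) to 100 (fully open). In form: [{"dx": .., "dy": .., "dz": .., "rx": .., "ry": .., "rz": .., "grip": ..}, ...]. A call has 1 to 10 rows; each row is the pose to reach, as a shift and turn from the pose measured when the call began, along the tool's axes at that moment; what a row does not reach only later rows make up. A row lasts 1/12 s, in which the tool goes at most 41.7 mm and 7.16 degrees, less where a joint would pass 70% of its speed; a pose out of reach is approached as far as the arm can. A call with a gripper value outside its range is refused whole. The fingers move at their own pace and stop on an object; the grip force is fixed at half the most. Time passes only in rows, so rows that repeat a pose let the fingers close. It gives the time, the measured TCP pose, the force and the opening at its end, in the units of the state.
- bot.observe(): the state, without advancing time (a new reading comes with each control period).
- snapshot(name): name is "scene" or "top" or "wrist"; returns the picture (400x640x3 uint8, red, green, blue); there is no depth.
- get_calibration(name): a dict with "intrinsics" (3x3 intrinsics, pixels), "rvec" (rotation vector, rad) and "tvec" (3), from world to camera coordinates, as OpenCV has them; the wrist camera has in their place "hand_eye" (4x4, takes a point from camera to tool coordinates, whose origin is the TCP and whose axes are the tool frame's). Camera axes: x right, y down, z forward; pixel columns grow to the right and rows downward; lengths in m; the calibration is good to about 2 mm. A picture is of the moment at which its call begins: read the wrist's pose just before it. get_calibration takes no time and is no camera call.
- bot.finish_job(): hands the job in, once; it reports no verdict.
The state is a dict: "time_s": time; "joints": joint angles; "qd": joint speeds; "tau": joint torques, N m; "ee_pos": TCP position; "eef_rot": TCP orientation; "contact_force": force on the tool from outside, world axes, zero at the start; "torque": the same for the moment, N m; "width": finger opening in m.
Only numpy, scipy, OpenCV 4.12 (cv2) and the standard library are available. Lean on these libraries where they do the work, as an engineer would, in place of code of your own. Each camera call takes 0.05 s, during which the arm holds its last target. There are 200 camera calls.

## Working session

There is one attempt and no reset: what is moved stays moved. The work goes in short steps, Python scripts to look and compute and a tool call to move; the robot and the scene stay as the last step left them, time stands still between calls to the robot, and variables do not carry over. Pictures are saved under pics/ and viewed, about 8 in all and at most 12, crops included, and the job is handed in when it is done.

Besides the shell and the picture viewer there is one more tool, called by a JSON object that holds its "method" and its "body", one argument or row to a line. servo_tool: Moves the arm, as the interface text tells. Its arguments: {"type":"object","properties":{"motion":{"type":"array","items":{"type":"object","properties":{"dx":{"type":"number"},"dy":{"type":"number"},"dz":{"type":"number"},"rx":{"type":"number"},"ry":{"type":"number"},"rz":{"type":"number"},"grip":{"type":"number"}}}}},"required":["motion"]}

```bash
mkdir -p pics; cat > h.py <<'E'
import numpy as np, cv2
from scipy.spatial.transform import Rotation as R
from station import bot, snapshot, get_calibration
def save(n,im): cv2.imwrite(f'pics/{n}.png',cv2.cvtColor(im,cv2.COLOR_RGB2BGR))
def cam(name,st=None):
    c=get_calibration(name);K=np.array(c['intrinsics'])
    if name=='wrist':
        H=np.array(c['hand_eye']);Rt=R.from_euler('xyz',st['eef_rot']).as_matrix()
        return K,Rt@H[:3,:3],Rt@H[:3,3]+np.array(st['ee_pos'])
    Rc=cv2.Rodrigues(np.array(c['rvec'],float))[0]
    return K,Rc.T,-Rc.T@np.array(c['tvec'],float).ravel()
def ray(C,u,v,z):
    K,Rw,o=C;d=Rw@np.linalg.inv(K)@[u,v,1];return o+d*(z-o[2])/d[2]
def proj(C,p):
    K,Rw,o=C;q=K@(Rw.T@(np.array(p)-o));return q[:2]/q[2]
E
python3 - <<'E'
from h import *
st=bot.observe();print(st)
s=snapshot('scene');t=snapshot('top');save('s0',s);save('t0',t)
for n in('scene','top'):
    C=cam(n);print(n,C[2],C[1][:,2],C[0][0,0])
E
```

```text
{'time_s': 0.0, 'joints': array([-1.25757128,  0.33287402, -0.06470176,  1.46092575,  0.02160936,
        1.34992033, -0.08850689]), 'qd': array([-0.00152461,  0.00031269,  0.00044343, -0.00228935,  0.00021554,
       -0.00126559, -0.00106808]), 'tau': array([-4.46688352e-05, -6.23234868e+01,  2.48399185e-02, -3.89913619e+01,
       -6.13210606e-02,  3.94326006e-02,  1.62600163e-04]), 'ee_pos': array([0.20584172, 0.58969702, 0.20696006]), 'eef_rot': array([-3.08893527,  1.56936475, -1.8539465 ]), 'contact_force': array([0.15770727, 0.22671295, 0.24406351]), 'torque': array([0.00343467, 0.02920896, 0.06013704]), 'width': 0.08738709766056227}
scene [-0.0524019  -0.72684783  0.45645793] [ 0.50244158  0.75807749 -0.41577755] 398.94074994967195
top [3.18429569e-01 2.16756864e-04 9.29928422e-01] [ 0.10626765 -0.01274027 -0.99425594] 400.29205720698957
```

View pics/s0.png

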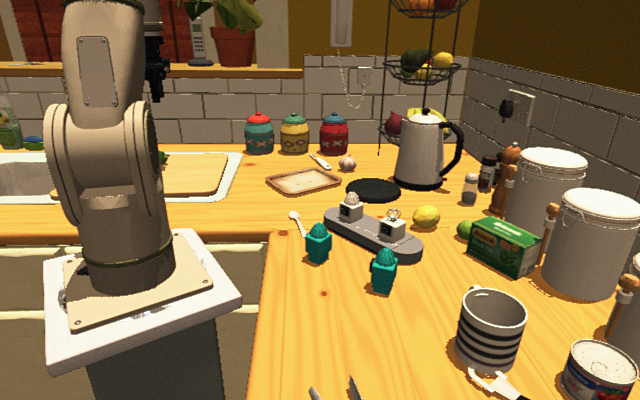

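View pics/t0.png

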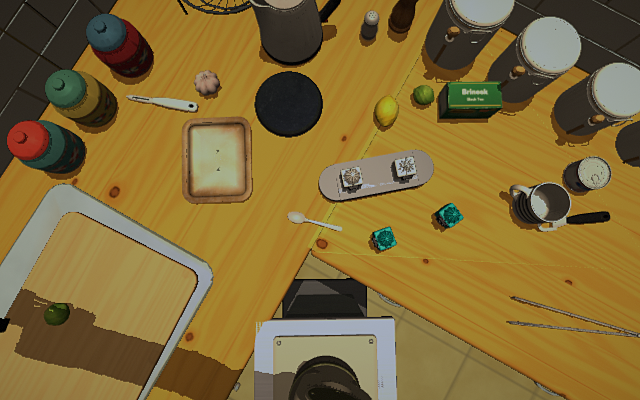

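Top view: tray at (217,160), reamer (ribbed cone) at (350,178), whisk at (405,167), teal decoys at (384,239) and (449,215). Scene view agrees: the cone is at (350,205) and the wire loops at (392,225).

```bash
python3 - <<'E'
from h import *
t=cv2.cvtColor(cv2.imread('pics/t0.png'),cv2.COLOR_BGR2RGB);s=cv2.cvtColor(cv2.imread('pics/s0.png'),cv2.COLOR_BGR2RGB)
C=cam('top')
# stand outline: low saturation region
hsv=cv2.cvtColor(t,cv2.COLOR_RGB2HSV)
m=((hsv[...,1]<90)&(hsv[...,2]>60)).astype(np.uint8)
m[:140]=0;m[210:]=0;m[:,:310]=0;m[:,445:]=0
c=max(cv2.findContours(m,0,2)[0],key=cv2.contourArea)
print(cv2.contourArea(c),cv2.minAreaRect(c))
P=np.array([ray(C,*p[0],0.03)[:2] for p in c],np.float32)
print('stand',cv2.minAreaRect(P*1000))
for uv in((350,178),(405,167)):print(uv,ray(C,*uv,0.075))
# tray
mt=(hsv[...,1]<130).astype(np.uint8)
for p in((217,119),(217,202),(183,160),(252,160)):print(ray(C,*p,0.015))
print(hsv[160,180:256:4].tolist())
a=cv2.resize(t[135:215,300:450],None,fx=5,fy=5,interpolation=cv2.INTER_CUBIC)
save('c0',a)
E
```

```text
3794.5 ((375.64154052734375, 174.75469970703125), (36.48912811279297, 115.48748779296875), 79.3803482055664)
stand ((474.6641845703125, -119.84208679199219), (83.87583923339844, 264.722900390625), 10.166308403015137)
(350, 178) [ 0.45997892 -0.05753311  0.075     ]
(405, 167) [ 0.48284541 -0.17756146  0.075     ]
[0.61322281 0.24761339 0.015     ]
[0.41763494 0.24435371 0.015     ]
[0.51633675 0.32443288 0.015     ]
[0.51466443 0.16506828 0.015     ]
[[22, 188, 168], [15, 142, 154], [17, 129, 95], [21, 107, 167], [38, 55, 175], [35, 62, 173], [34, 57, 170], [34, 61, 171], [33, 62, 170], [33, 69, 171], [29, 77, 166], [32, 74, 170], [32, 72, 169], [34, 70, 172], [26, 75, 166], [18, 105, 167], [17, 136, 118], [17, 151, 155], [22, 186, 163]]
```

View pics/c0.png

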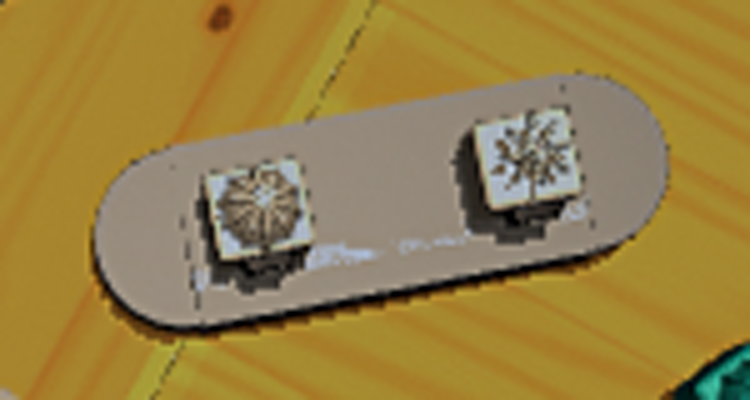

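```bash
cat >> h.py <<'E'
def plan(p,yaw):
    """shift/rotvec in present tool axes to TCP p, pointing down, jaw axis at yaw (deg)"""
    st=bot.observe();A=R.from_euler('xyz',st['eef_rot']).as_matrix()
    print('shift',np.round(A.T@(np.array(p)-st['ee_pos']),4),'pos',np.round(st['ee_pos'],4))
    for y in(yaw,yaw+180):
        y=np.radians(y);z=np.array([np.cos(y),np.sin(y),0]);x=np.array([0,0,-1.])
        B=np.c_[x,np.cross(z,x),z];print('rot',np.round(R.from_matrix(A.T@B).as_rotvec(degrees=True),2))
E
python3 - <<'E'
from h import *
C=cam('top')
q=np.mean([ray(C,300+a/5,135+b/5,.07) for a,b in((204,178),(297,158),(313,247),(218,262))],0);print(q)
plan([0.463,-0.060,0.2],10.2)
print(R.from_euler('xyz',bot.observe()['eef_rot']).as_matrix().round(3))
E
```

```text
[ 0.46246618 -0.06139412  0.07      ]
shift [ 0.0077 -0.4569 -0.5287] pos [0.2058 0.5897 0.207 ]
rot [ 6.056e+01 -7.000e-02  5.000e-02]
rot [-1.1944e+02 -5.0000e-02 -8.0000e-02]
[[-0.    -0.944  0.33 ]
 [-0.001  0.33   0.944]
 [-1.    -0.    -0.001]]
```

{"method": "servo_tool", "body": {
  "motion": [
    {"dy": -0.029,"dz": -0.023,"rx": 3,"grip": 100},
    {"dy": -0.058,"dz": -0.046,"rx": 6,"grip": 100},
    {"dy": -0.087,"dz": -0.069,"rx": 9,"grip": 100},
    {"dy": -0.116,"dz": -0.092,"rx": 12,"grip": 100},
    {"dy": -0.145,"dz": -0.115,"rx": 15,"grip": 100},
    {"dy": -0.174,"dz": -0.138,"rx": 18,"grip": 100},
    {"dy": -0.203,"dz": -0.161,"rx": 21,"grip": 100},
    {"dy": -0.232,"dz": -0.184,"rx": 24,"grip": 100},
    {"dy": -0.26,"dz": -0.207,"rx": 27,"grip": 100},
    {"dy": -0.285,"dz": -0.229,"rx": 30,"grip": 100}
  ]
}}

```text
invalid input
```

```bash
python3 - <<'E'
from h import *
plan([0.462,-0.061,0.22],10.2)
E
```

```text
shift [-0.0123 -0.4563 -0.53  ] pos [0.2058 0.5897 0.207 ]
rot [ 6.056e+01 -7.000e-02  5.000e-02]
rot [-1.1944e+02 -5.0000e-02 -8.0000e-02]
```

{"method": "servo_tool", "body": {
  "motion": [
    {"dx": 0,"dy": -0.058,"dz": -0.046,"rx": 6,"ry": 0,"rz": 0,"grip": 100},
    {"dx": 0,"dy": -0.116,"dz": -0.092,"rx": 12,"ry": 0,"rz": 0,"grip": 100},
    {"dx": 0,"dy": -0.174,"dz": -0.138,"rx": 18,"ry": 0,"rz": 0,"grip": 100},
    {"dx": 0,"dy": -0.232,"dz": -0.184,"rx": 24,"ry": 0,"rz": 0,"grip": 100},
    {"dx": 0,"dy": -0.285,"dz": -0.229,"rx": 30,"ry": 0,"rz": 0,"grip": 100},
    {"dx": 0,"dy": -0.285,"dz": -0.229,"rx": 30,"ry": 0,"rz": 0,"grip": 100},
    {"dx": 0,"dy": -0.285,"dz": -0.229,"rx": 30,"ry": 0,"rz": 0,"grip": 100},
    {"dx": 0,"dy": -0.285,"dz": -0.229,"rx": 30,"ry": 0,"rz": 0,"grip": 100},
    {"dx": 0,"dy": -0.285,"dz": -0.229,"rx": 30,"ry": 0,"rz": 0,"grip": 100},
    {"dx": 0,"dy": -0.285,"dz": -0.229,"rx": 30,"ry": 0,"rz": 0,"grip": 100}
  ]
}}

```text
time_s: 0.93
ee_pos: [0.4032, 0.273, 0.2075]
eef_rot: [-2.026, 1.568, -1.324]
contact_force: [0.2, -0.2, 0.0]
width: 0.0869
```

```bash
python3 - <<'E'
from h import *
plan([0.462,-0.061,0.22],10.2)
E
```

```text
shift [-0.0116 -0.2931 -0.1708] pos [0.4032 0.273  0.2075]
rot [ 3.002e+01 -3.000e-02  1.500e-01]
rot [-1.4998e+02 -2.0000e-01 -4.0000e-02]
```

{"method": "servo_tool", "body": {
  "motion": [
    {"dx": -0.012,"dy": -0.293,"dz": -0.171,"rx": 30,"ry": 0,"rz": 0.15,"grip": 100},
    {"dx": -0.012,"dy": -0.293,"dz": -0.171,"rx": 30,"ry": 0,"rz": 0.15,"grip": 100},
    {"dx": -0.012,"dy": -0.293,"dz": -0.171,"rx": 30,"ry": 0,"rz": 0.15,"grip": 100},
    {"dx": -0.012,"dy": -0.293,"dz": -0.171,"rx": 30,"ry": 0,"rz": 0.15,"grip": 100},
    {"dx": -0.012,"dy": -0.293,"dz": -0.171,"rx": 30,"ry": 0,"rz": 0.15,"grip": 100},
    {"dx": -0.012,"dy": -0.293,"dz": -0.171,"rx": 30,"ry": 0,"rz": 0.15,"grip": 100},
    {"dx": -0.012,"dy": -0.293,"dz": -0.171,"rx": 30,"ry": 0,"rz": 0.15,"grip": 100},
    {"dx": -0.012,"dy": -0.293,"dz": -0.171,"rx": 30,"ry": 0,"rz": 0.15,"grip": 100},
    {"dx": -0.012,"dy": -0.293,"dz": -0.171,"rx": 30,"ry": 0,"rz": 0.15,"grip": 100},
    {"dx": -0.012,"dy": -0.293,"dz": -0.171,"rx": 30,"ry": 0,"rz": 0.15,"grip": 100}
  ]
}}

```text
time_s: 1.77
ee_pos: [0.4619, -0.0651, 0.2205]
eef_rot: [-1.796, 1.57, -1.624]
contact_force: [-0.1, 0.3, 0.0]
width: 0.087
```

```bash
python3 - <<'E'
from h import *
plan([0.462,-0.061,0.054],10.2)
st=bot.observe();w=snapshot('wrist');C=cam('wrist',st)
print('expected centre px at z .07',proj(C,[.4625,-.061,.07]),'tip',proj(C,[.4625,-.061,.095]))
np.savez('w1.npz',**{k:st[k] for k in('ee_pos','eef_rot')});save('w1',w)
E
```

```text
shift [0.1665 0.0042 0.0008] pos [ 0.4619 -0.0651  0.2205]
rot [-0.34 -0.01  0.05]
rot [1.7966e+02 8.0000e-02 2.0000e-02]
expected centre px at z .07 [319.58560604 177.60071561] tip [319.66348362 183.24491689]
```

View pics/w1.png

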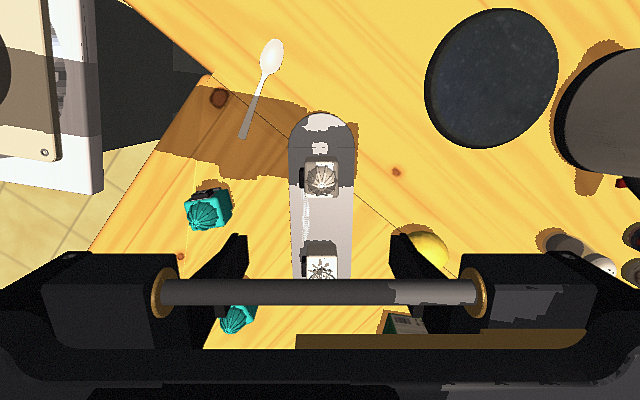

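```bash
python3 - <<'E'
from h import *
w=cv2.cvtColor(cv2.imread('pics/w1.png'),cv2.COLOR_BGR2RGB)
save('w1c',cv2.resize(w[145:210,280:365],None,fx=8,fy=8,interpolation=cv2.INTER_CUBIC))
print(cam('wrist',dict(np.load('w1.npz')))[2])
E
```

```text
[0.44746731 0.01841887 0.39705661]
```

View pics/w1c.png

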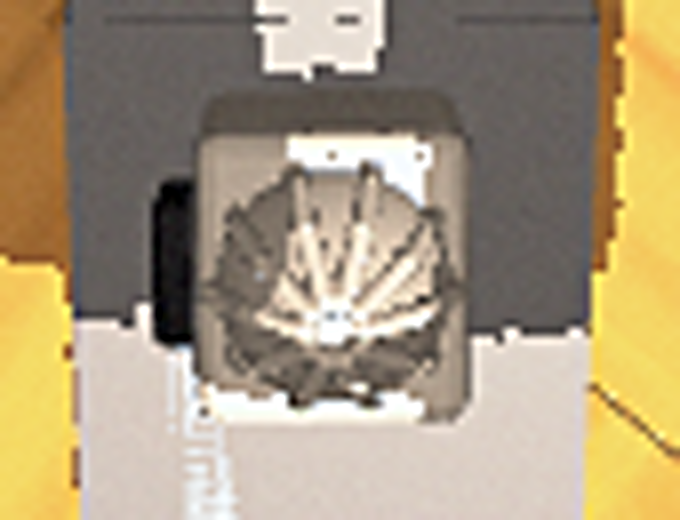

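Wrist view: the reamer's collar top is centred at (321.8,179.8), edges square to the jaws, with the black button on the left (-x).

```bash
python3 - <<'E'
from h import *
q=ray(cam('wrist',dict(np.load('w1.npz'))),321.75,179.75,.07);print(q)
q=(q+[.4625,-.0614,.07])/2;print(q)
plan([q[0],q[1],0.055],10.2)
E
```

```text
[ 0.46538858 -0.06307241  0.07      ]
[ 0.46394429 -0.06223621  0.07      ]
shift [ 1.653e-01 -1.000e-04  2.300e-03] pos [ 0.4618 -0.0625  0.2203]
rot [-0.18 -0.04  0.01]
rot [1.7982e+02 2.0000e-02 6.0000e-02]
```

{"method": "servo_tool", "body": {
  "motion": [
    {"dx": 0.035,"dy": 0,"dz": 0.002,"rx": -0.2,"ry": 0,"rz": 0,"grip": 100},
    {"dx": 0.07,"dy": 0,"dz": 0.002,"rx": -0.2,"ry": 0,"rz": 0,"grip": 100},
    {"dx": 0.1,"dy": 0,"dz": 0.002,"rx": -0.2,"ry": 0,"rz": 0,"grip": 100},
    {"dx": 0.125,"dy": 0,"dz": 0.002,"rx": -0.2,"ry": 0,"rz": 0,"grip": 100},
    {"dx": 0.145,"dy": 0,"dz": 0.002,"rx": -0.2,"ry": 0,"rz": 0,"grip": 100},
    {"dx": 0.155,"dy": 0,"dz": 0.002,"rx": -0.2,"ry": 0,"rz": 0,"grip": 100},
    {"dx": 0.162,"dy": 0,"dz": 0.002,"rx": -0.2,"ry": 0,"rz": 0,"grip": 100},
    {"dx": 0.165,"dy": 0,"dz": 0.002,"rx": -0.2,"ry": 0,"rz": 0,"grip": 100},
    {"dx": 0.165,"dy": 0,"dz": 0.002,"rx": -0.2,"ry": 0,"rz": 0,"grip": 100},
    {"dx": 0.165,"dy": 0,"dz": 0.002,"rx": -0.2,"ry": 0,"rz": 0,"grip": 100}
  ]
}}

```text
time_s: 2.65
ee_pos: [0.4643, -0.062, 0.0561]
eef_rot: [-0.286, 1.57, -0.107]
contact_force: [-0.8, 0.3, -0.6]
width: 0.0875
```

{"method": "servo_tool", "body": {
  "motion": [
    {"dx": 0,"dy": 0,"dz": 0,"rx": 0,"ry": 0,"rz": 0,"grip": 60},
    {"dx": 0,"dy": 0,"dz": 0,"rx": 0,"ry": 0,"rz": 0,"grip": 56},
    {"dx": 0,"dy": 0,"dz": 0,"rx": 0,"ry": 0,"rz": 0,"grip": 52},
    {"dx": 0,"dy": 0,"dz": 0,"rx": 0,"ry": 0,"rz": 0,"grip": 48},
    {"dx": 0,"dy": 0,"dz": 0,"rx": 0,"ry": 0,"rz": 0,"grip": 44},
    {"dx": 0,"dy": 0,"dz": 0,"rx": 0,"ry": 0,"rz": 0,"grip": 30},
    {"dx": 0,"dy": 0,"dz": 0,"rx": 0,"ry": 0,"rz": 0,"grip": 20},
    {"dx": 0,"dy": 0,"dz": 0,"rx": 0,"ry": 0,"rz": 0,"grip": 10},
    {"dx": 0,"dy": 0,"dz": 0,"rx": 0,"ry": 0,"rz": 0,"grip": 0},
    {"dx": 0,"dy": 0,"dz": 0,"rx": 0,"ry": 0,"rz": 0,"grip": 0}
  ]
}}

```text
time_s: 3.48
ee_pos: [0.4643, -0.062, 0.056]
eef_rot: [-0.358, 1.57, -0.179]
contact_force: [-0.0, 0.1, -2.2]
width: 0.032
```

```bash
python3 - <<'E'
from h import *
st=bot.observe();w=snapshot('wrist');t=snapshot('top');st2=bot.observe();print(st['width'],st2['width'],st2['contact_force'],st2['time_s'])
s=snapshot('scene')
a=cv2.resize(s[170:270,300:440],(560,400),interpolation=cv2.INTER_CUBIC)
b=cv2.resize(t[130:215,300:440],(560,340),interpolation=cv2.INTER_CUBIC)
cc=np.zeros((590,800,3),np.uint8);cc[:300,:420]=cv2.resize(a,(420,300));cc[300:300+255,:420]=cv2.resize(b,(420,255))
cc[:200,420:740]=cv2.resize(w,(320,200));cc[210:510,420:780]=cv2.resize(w[130:280,230:410],(360,300))
save('g1',cc)
E
```

```text
0.032043245538859816 0.0322064233845345 [ 0.80887868  0.70752947 -1.86157468] 3.5833
```

View pics/g1.png

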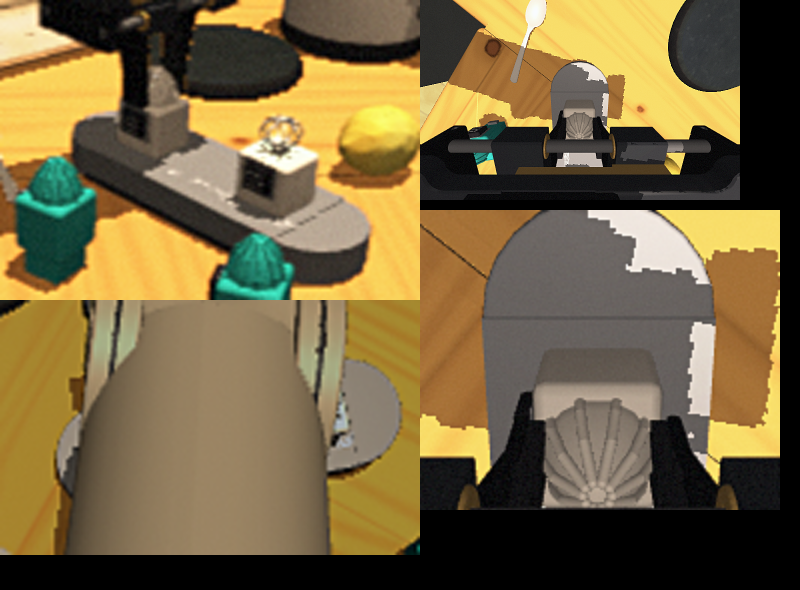

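```bash
python3 - <<'E'
from h import *
st=bot.observe();s=snapshot('scene');w=snapshot('wrist');C=cam('wrist',st);S=cam('scene')
A=R.from_euler('xyz',st['eef_rot']).as_matrix();p=np.array(st['ee_pos']);print(A.round(3),p,C[0])
T=lambda x,y,z:p+A@[x,y,z]
a=cv2.resize(s[175:255,310:410],(600,480),interpolation=cv2.INTER_CUBIC)
for dx in(.017,-.002):
  for z in(-.016,.016):
    q=[T(dx,y,z) for y in(-.0095,.0095)]
    print(dx,z,[proj(S,v).round(1).tolist() for v in q],[proj(C,v).round(1).tolist() for v in q])
    for v in q:
        u=(proj(S,v)-[310,175])*6;cv2.circle(a,tuple(int(k) for k in u),4,(255,0,0) if dx>0 else (0,255,0),-1)
c=np.array([.464,-.0622]);y=np.radians(10.2);X=np.array([np.cos(y),np.sin(y)]);Y=np.array([-X[1],X[0]])
for h in(.03,.07):
  for i,j in((-1,-1),(1,-1),(1,1),(-1,1)):
    v=[*(c+.02*i*X+.022*j*Y),h];u=(proj(S,v)-[310,175])*6;cv2.circle(a,tuple(int(k) for k in u),3,(0,0,255),-1)
    print(h,i,j,proj(C,v).round(1))
save('g2',a)
E
```

```text
[[ 0.    -0.178  0.984]
 [-0.     0.984  0.178]
 [-1.    -0.     0.   ]] [ 0.46419973 -0.06200222  0.05600024] [[293.11746641   0.         318.43902201]
 [  0.         293.11746641 198.53912857]
 [  0.           0.           1.        ]]
0.017 -0.016 [[348.9, 217.3], [343.0, 214.5]] [[296.4, 239.8], [295.8, 215.4]]
0.017 0.016 [[358.2, 213.2], [352.3, 210.5]] [[340.4, 239.8], [341.0, 215.4]]
-0.002 -0.016 [[349.2, 209.9], [343.3, 207.2]] [[294.4, 252.4], [293.6, 226.0]]
-0.002 0.016 [[358.6, 205.9], [352.7, 203.3]] [[342.4, 252.4], [343.2, 226.0]]
0.03 -1 -1 [292.1 249.5]
0.03 1 -1 [344.1 249.5]
0.03 1 1 [345.8 194.9]
0.03 -1 1 [290.5 194.9]
0.07 -1 -1 [286.8 279.1]
0.07 1 -1 [349.3 279.1]
0.07 1 1 [351.7 214.9]
0.07 -1 1 [284.4 214.8]
```

View pics/g2.png

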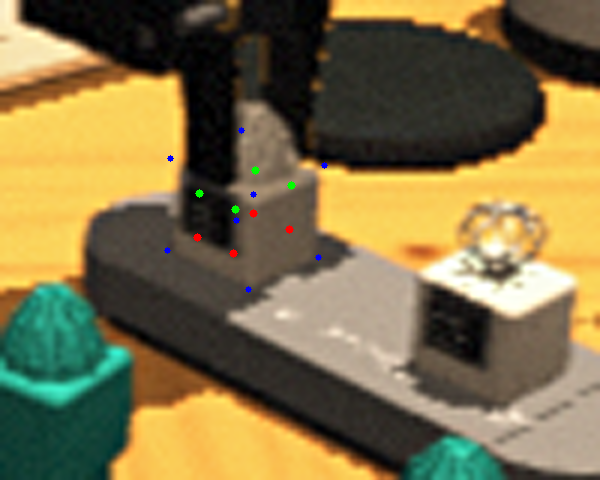

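```bash
python3 - <<'E'
from h import *
st=dict(np.load('w1.npz'));C=cam('wrist',st)
print(get_calibration('wrist')['hand_eye'],C[1].round(3))
c=np.array([.464,-.0622]);y=np.radians(10.2);X=np.array([np.cos(y),np.sin(y)]);Y=np.array([-X[1],X[0]])
for h in(.03,.07):
  for i,j in((-1,-1),(1,-1),(1,1),(-1,1)):
    print(h,i,j,((proj(C,[*(c+.02*i*X+.022*j*Y),h])-[280,145])*8).round())
print('tip',((proj(C,[*c,.095])-[280,145])*8).round())
st=bot.observe();print(st['joints'].round(3),st['tau'].round(2),st['time_s'])
w=snapshot('wrist');s=snapshot('scene')
cc=np.zeros((600,800,3),np.uint8);cc[:,:480]=cv2.resize(w[180:280,280:360],(480,600),interpolation=cv2.INTER_CUBIC);cc[:400,480:]=cv2.resize(s[185:235,325:365],(320,400),interpolation=cv2.INTER_CUBIC)
save('g3',np.clip(cc.astype(float)*1.8,0,255).astype(np.uint8))
E
```

```text
[[ 2.06876310e-04 -3.07638258e-01  9.51503368e-01 -1.76604980e-01]
 [ 2.84072581e-04 -9.51503332e-01 -3.07638308e-01  8.46000671e-02]
 [ 9.99999938e-01  3.33939095e-04 -1.09451905e-04  2.94219258e-05]
 [ 0.00000000e+00  0.00000000e+00  0.00000000e+00  1.00000000e+00]] [[ 0.985  0.163  0.053]
 [ 0.172 -0.937 -0.304]
 [-0.     0.308 -0.951]]
0.03 -1 -1 [201. 343.]
0.03 1 -1 [447. 341.]
0.03 1 1 [451.  71.]
0.03 -1 1 [196.  73.]
0.07 -1 -1 [189. 417.]
0.07 1 -1 [463. 416.]
0.07 1 1 [467. 118.]
0.07 -1 1 [183. 119.]
tip [327. 316.]
[-0.549  0.149  0.629  2.064 -0.107  0.959  0.315] [ 2.000e-02 -3.503e+01  3.490e+00 -3.317e+01 -2.000e-02  1.300e-01
 -0.000e+00] 3.7333
```

View pics/g3.png

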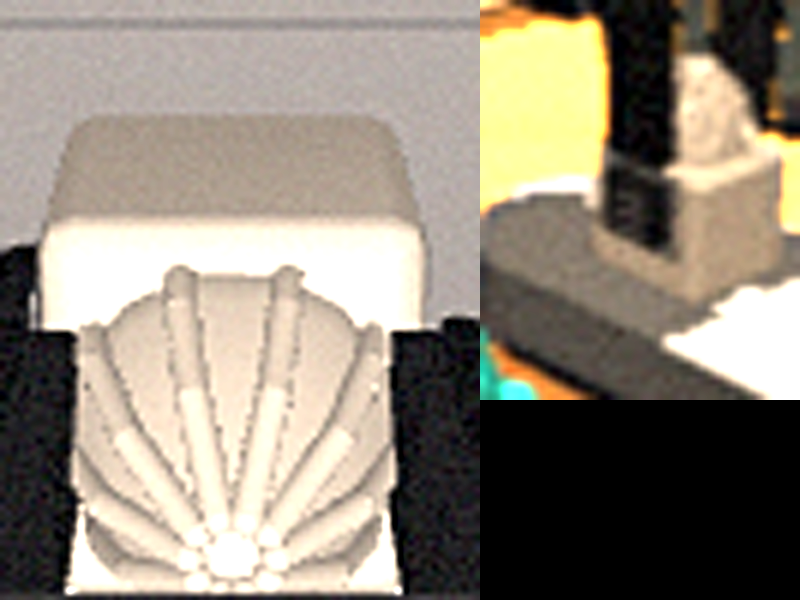

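The fingertips sit about 30 mm higher than the TCP reading implies. Three things agree: the width reads 32 mm, the collar top shows under the finger ends, and the scene view shows the button uncovered. So the jaws are on the cone. I'll open, descend about 32 mm in guarded steps, and regrip.

{"method": "servo_tool", "body": {
  "motion": [
    {"dx": 0,"dy": 0,"dz": 0,"rx": 0,"ry": 0,"rz": 0,"grip": 100},
    {"dx": 0,"dy": 0,"dz": 0,"rx": 0,"ry": 0,"rz": 0,"grip": 100},
    {"dx": 0,"dy": 0,"dz": 0,"rx": 0,"ry": 0,"rz": 0,"grip": 100},
    {"dx": 0,"dy": 0,"dz": 0,"rx": 0,"ry": 0,"rz": 0,"grip": 100},
    {"dx": 0,"dy": 0,"dz": 0,"rx": 0,"ry": 0,"rz": 0,"grip": 100},
    {"dx": 0.004,"dy": 0,"dz": 0,"rx": 0,"ry": 0,"rz": 0,"grip": 100},
    {"dx": 0.008,"dy": 0,"dz": 0,"rx": 0,"ry": 0,"rz": 0,"grip": 100},
    {"dx": 0.012,"dy": 0,"dz": 0,"rx": 0,"ry": 0,"rz": 0,"grip": 100},
    {"dx": 0.016,"dy": 0,"dz": 0,"rx": 0,"ry": 0,"rz": 0,"grip": 100},
    {"dx": 0.016,"dy": 0,"dz": 0,"rx": 0,"ry": 0,"rz": 0,"grip": 100}
  ]
}}

```text
time_s: 4.67
ee_pos: [0.4635, -0.062, 0.039]
eef_rot: [-2.969, 1.57, -2.79]
contact_force: [-0.1, -0.2, -0.7]
width: 0.0846
```

```bash
python3 - <<'E'
from h import *
st=bot.observe();print(st['ee_pos'],st['contact_force'])
s=snapshot('scene');w=snapshot('wrist')
cc=np.zeros((600,800,3),np.uint8);cc[:480,:400]=cv2.resize(s[180:240,320:370],(400,480),interpolation=cv2.INTER_CUBIC);cc[:400,400:]=cv2.resize(w[150:300,240:390],(400,400),interpolation=cv2.INTER_CUBIC)
save('g4',np.clip(cc.astype(float)*1.6,0,255).astype(np.uint8))
E
```

```text
[ 0.46351212 -0.06199589  0.03901101] [-0.09127603 -0.18202674 -0.69401138]
```

View pics/g4.png

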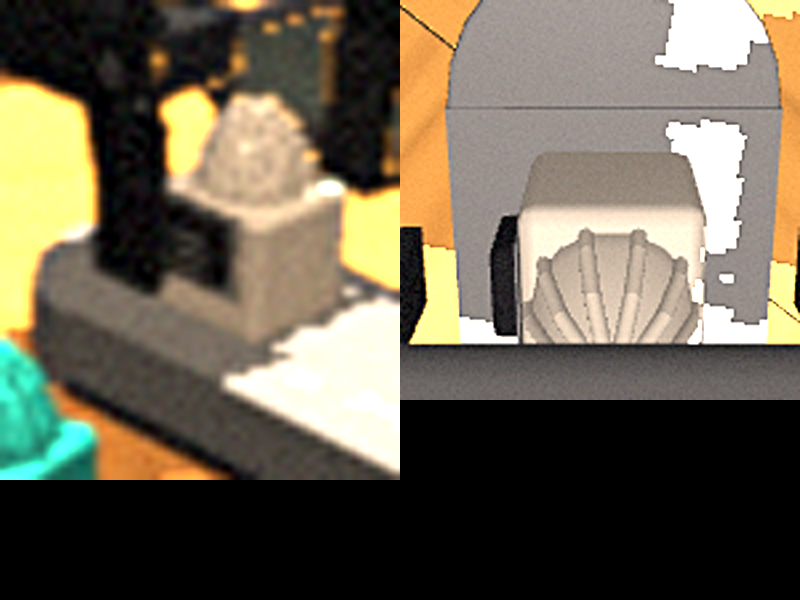

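Fingertips are now clear of the head, with no contact even at a TCP of 39 mm, which confirms the offset. I'll go down the remaining 14 mm and close.

{"method": "servo_tool", "body": {
  "motion": [
    {"dx": 0.005,"dy": 0,"dz": 0,"rx": 0,"ry": 0,"rz": 0,"grip": 100},
    {"dx": 0.009,"dy": 0,"dz": 0,"rx": 0,"ry": 0,"rz": 0,"grip": 100},
    {"dx": 0.012,"dy": 0,"dz": 0,"rx": 0,"ry": 0,"rz": 0,"grip": 100},
    {"dx": 0.014,"dy": 0,"dz": 0,"rx": 0,"ry": 0,"rz": 0,"grip": 100},
    {"dx": 0.014,"dy": 0,"dz": 0,"rx": 0,"ry": 0,"rz": 0,"grip": 100}
  ]
}}

```text
time_s: 5.18
ee_pos: [0.4636, -0.0621, 0.0252]
eef_rot: [-2.857, 1.57, -2.678]
contact_force: [-0.5, 0.9, -0.8]
width: 0.087
```

{"method": "servo_tool", "body": {
  "motion": [
    {"dx": 0,"dy": 0,"dz": 0,"rx": 0,"ry": 0,"rz": 0,"grip": 60},
    {"dx": 0,"dy": 0,"dz": 0,"rx": 0,"ry": 0,"rz": 0,"grip": 56},
    {"dx": 0,"dy": 0,"dz": 0,"rx": 0,"ry": 0,"rz": 0,"grip": 52},
    {"dx": 0,"dy": 0,"dz": 0,"rx": 0,"ry": 0,"rz": 0,"grip": 48},
    {"dx": 0,"dy": 0,"dz": 0,"rx": 0,"ry": 0,"rz": 0,"grip": 44},
    {"dx": 0,"dy": 0,"dz": 0,"rx": 0,"ry": 0,"rz": 0,"grip": 30},
    {"dx": 0,"dy": 0,"dz": 0,"rx": 0,"ry": 0,"rz": 0,"grip": 20},
    {"dx": 0,"dy": 0,"dz": 0,"rx": 0,"ry": 0,"rz": 0,"grip": 10},
    {"dx": 0,"dy": 0,"dz": 0,"rx": 0,"ry": 0,"rz": 0,"grip": 0},
    {"dx": 0,"dy": 0,"dz": 0,"rx": 0,"ry": 0,"rz": 0,"grip": 0}
  ]
}}

```text
time_s: 6.02
ee_pos: [0.4637, -0.0621, 0.0253]
eef_rot: [-2.768, 1.57, -2.589]
contact_force: [0.1, 0.3, 0.2]
width: 0.04
```

Width is 40 mm, so the button is fully in. Next I'll pull straight up.

{"method": "servo_tool", "body": {
  "motion": [
    {"dx": -0.004,"dy": 0,"dz": 0,"rx": 0,"ry": 0,"rz": 0,"grip": 0},
    {"dx": -0.008,"dy": 0,"dz": 0,"rx": 0,"ry": 0,"rz": 0,"grip": 0},
    {"dx": -0.013,"dy": 0,"dz": 0,"rx": 0,"ry": 0,"rz": 0,"grip": 0},
    {"dx": -0.02,"dy": 0,"dz": 0,"rx": 0,"ry": 0,"rz": 0,"grip": 0},
    {"dx": -0.03,"dy": 0,"dz": 0,"rx": 0,"ry": 0,"rz": 0,"grip": 0},
    {"dx": -0.045,"dy": 0,"dz": 0,"rx": 0,"ry": 0,"rz": 0,"grip": 0},
    {"dx": -0.065,"dy": 0,"dz": 0,"rx": 0,"ry": 0,"rz": 0,"grip": 0},
    {"dx": -0.085,"dy": 0,"dz": 0,"rx": 0,"ry": 0,"rz": 0,"grip": 0},
    {"dx": -0.1,"dy": 0,"dz": 0,"rx": 0,"ry": 0,"rz": 0,"grip": 0},
    {"dx": -0.1,"dy": 0,"dz": 0,"rx": 0,"ry": 0,"rz": 0,"grip": 0}
  ]
}}

```text
time_s: 6.85
ee_pos: [0.4657, -0.0622, 0.1288]
eef_rot: [-0.051, 1.566, 0.127]
contact_force: [1.0, -0.5, -2.7]
width: 0.0402
```

```bash
python3 - <<'E'
from h import *
C=cam('top');t=cv2.cvtColor(cv2.imread('pics/t0.png'),cv2.COLOR_BGR2HSV)
# tray: rim + floor differ from the wood by lower saturation
m=(t[...,1]<160).astype(np.uint8);m[:112]=0;m[210:]=0;m[:,:175]=0;m[:,262:]=0
m=cv2.morphologyEx(m,cv2.MORPH_CLOSE,np.ones((5,5)));m=cv2.morphologyEx(m,cv2.MORPH_OPEN,np.ones((5,5)))
c=max(cv2.findContours(m,0,2)[0],key=cv2.contourArea)
P=np.array([ray(C,*p[0],0.012)[:2]*1000 for p in c],np.float32);r=cv2.minAreaRect(P);print(r)
plan([r[0][0]/1000,r[0][1]/1000,0.13],0)
st=bot.observe();w=snapshot('wrist');s=snapshot('scene')
cc=np.zeros((600,800,3),np.uint8);cc[:320,:400]=cv2.resize(s[140:260,290:440],(400,320),interpolation=cv2.INTER_CUBIC);cc[:250,400:]=cv2.resize(w,(400,250))
save('g5',cc)
E
```

```text
((518.7272338867188, 248.02188110351562), (200.06446838378906, 159.60862731933594), 1.4834818840026855)
shift [-0.0007  0.2959  0.1071] pos [ 0.4657 -0.0622  0.1288]
rot [ 1.021e+01  2.500e-01 -1.000e-02]
rot [-1.6979e+02  1.0000e-02  3.8000e-01]
```

View pics/g5.png

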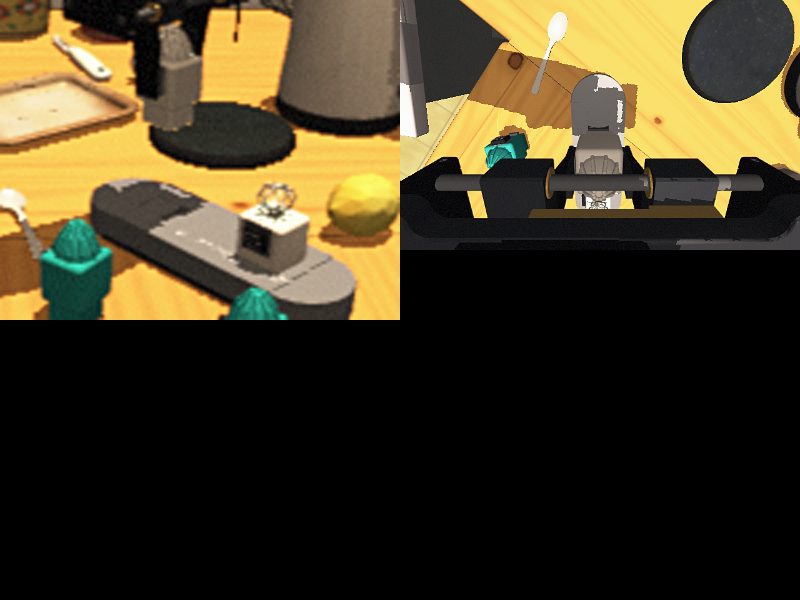

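The reamer is lifted with the button in, the whisk is untouched and the socket is empty. Next I'll carry it to the tray centre at (0.519, 0.248).

{"method": "servo_tool", "body": {
  "motion": [
    {"dx": 0,"dy": 0.02,"dz": 0.007,"rx": 1,"ry": 0.2,"rz": 0,"grip": 0},
    {"dx": 0,"dy": 0.055,"dz": 0.02,"rx": 3,"ry": 0.2,"rz": 0,"grip": 0},
    {"dx": 0,"dy": 0.09,"dz": 0.033,"rx": 4,"ry": 0.2,"rz": 0,"grip": 0},
    {"dx": 0,"dy": 0.125,"dz": 0.045,"rx": 5,"ry": 0.2,"rz": 0,"grip": 0},
    {"dx": 0,"dy": 0.16,"dz": 0.058,"rx": 6,"ry": 0.2,"rz": 0,"grip": 0},
    {"dx": 0,"dy": 0.195,"dz": 0.07,"rx": 7,"ry": 0.2,"rz": 0,"grip": 0},
    {"dx": 0,"dy": 0.23,"dz": 0.083,"rx": 8,"ry": 0.2,"rz": 0,"grip": 0},
    {"dx": 0,"dy": 0.26,"dz": 0.094,"rx": 9,"ry": 0.2,"rz": 0,"grip": 0},
    {"dx": 0,"dy": 0.285,"dz": 0.103,"rx": 9,"ry": 0.2,"rz": 0,"grip": 0},
    {"dx": 0,"dy": 0.296,"dz": 0.107,"rx": 9,"ry": 0.2,"rz": 0,"grip": 0}
  ]
}}

```text
time_s: 7.78
ee_pos: [0.5155, 0.2526, 0.124]
eef_rot: [-3.058, 1.566, -3.032]
contact_force: [0.3, 0.7, -2.5]
width: 0.0399
```

{"method": "servo_tool", "body": {
  "motion": [
    {"dx": 0,"dy": 0,"dz": 0,"rx": 0,"ry": 0,"rz": 0,"grip": 0},
    {"dx": 0,"dy": 0,"dz": 0,"rx": 0,"ry": 0,"rz": 0,"grip": 0}
  ]
}}

```text
time_s: 7.95
ee_pos: [0.5146, 0.2523, 0.1225]
eef_rot: [-2.843, 1.563, -2.816]
contact_force: [0.2, -0.5, -2.5]
width: 0.0403
```

```bash
python3 - <<'E'
from h import *
plan([.519,.248,.0213],1.5)
E
```

```text
shift [ 0.1012 -0.0042  0.005 ] pos [0.5146 0.2523 0.1225]
rot [ 0.06 -0.41  0.13]
rot [-179.93   -0.2    -0.65]
```

{"method": "servo_tool", "body": {
  "motion": [
    {"dx": 0.02,"dy": -0.004,"dz": 0.005,"rx": 0,"ry": -0.4,"rz": 0.1,"grip": 0},
    {"dx": 0.045,"dy": -0.004,"dz": 0.005,"rx": 0,"ry": -0.4,"rz": 0.1,"grip": 0},
    {"dx": 0.068,"dy": -0.004,"dz": 0.005,"rx": 0,"ry": -0.4,"rz": 0.1,"grip": 0},
    {"dx": 0.083,"dy": -0.004,"dz": 0.005,"rx": 0,"ry": -0.4,"rz": 0.1,"grip": 0},
    {"dx": 0.091,"dy": -0.004,"dz": 0.005,"rx": 0,"ry": -0.4,"rz": 0.1,"grip": 0},
    {"dx": 0.096,"dy": -0.004,"dz": 0.005,"rx": 0,"ry": -0.4,"rz": 0.1,"grip": 0},
    {"dx": 0.098,"dy": -0.004,"dz": 0.005,"rx": 0,"ry": -0.4,"rz": 0.1,"grip": 0},
    {"dx": 0.098,"dy": -0.004,"dz": 0.005,"rx": 0,"ry": -0.4,"rz": 0.1,"grip": 0},
    {"dx": 0.098,"dy": -0.004,"dz": 0.005,"rx": 0,"ry": -0.4,"rz": 0.1,"grip": 0}
  ]
}}

```text
time_s: 8.7
ee_pos: [0.5197, 0.2482, 0.0255]
eef_rot: [0.273, 1.57, 0.3]
contact_force: [0.1, 0.7, -2.2]
width: 0.0397
```

{"method": "servo_tool", "body": {
  "motion": [
    {"dx": 0.001,"dy": 0,"dz": 0,"rx": 0,"ry": 0,"rz": 0,"grip": 0},
    {"dx": 0.002,"dy": 0,"dz": 0,"rx": 0,"ry": 0,"rz": 0,"grip": 0},
    {"dx": 0.003,"dy": 0,"dz": 0,"rx": 0,"ry": 0,"rz": 0,"grip": 0},
    {"dx": 0.003,"dy": 0,"dz": 0,"rx": 0,"ry": 0,"rz": 0,"grip": 0}
  ]
}}

```text
time_s: 9.03
ee_pos: [0.5197, 0.2482, 0.0225]
eef_rot: [0.286, 1.57, 0.314]
contact_force: [-1.3, -0.3, -2.2]
width: 0.0398
```

Still free. Lower slowly to 19.5 mm.

{"method": "servo_tool", "body": {
  "motion": [
    {"dx": 0.001,"dy": 0,"dz": 0,"rx": 0,"ry": 0,"rz": 0,"grip": 0},
    {"dx": 0.002,"dy": 0,"dz": 0,"rx": 0,"ry": 0,"rz": 0,"grip": 0},
    {"dx": 0.003,"dy": 0,"dz": 0,"rx": 0,"ry": 0,"rz": 0,"grip": 0},
    {"dx": 0.003,"dy": 0,"dz": 0,"rx": 0,"ry": 0,"rz": 0,"grip": 0}
  ]
}}

```text
time_s: 9.37
ee_pos: [0.5197, 0.2483, 0.0194]
eef_rot: [0.31, 1.57, 0.337]
contact_force: [-0.5, -0.4, -3.1]
width: 0.0402
```

{"method": "servo_tool", "body": {
  "motion": [
    {"dx": 0.001,"dy": 0,"dz": 0,"rx": 0,"ry": 0,"rz": 0,"grip": 0},
    {"dx": 0.001,"dy": 0,"dz": 0,"rx": 0,"ry": 0,"rz": 0,"grip": 0}
  ]
}}

```text
time_s: 9.53
ee_pos: [0.5197, 0.2483, 0.0192]
eef_rot: [0.701, 1.57, 0.728]
contact_force: [-4.6, -1.4, 8.6]
width: 0.0397
```

{"method": "servo_tool", "body": {
  "motion": [
    {"dx": 0.001,"dy": 0,"dz": 0,"rx": 0,"ry": 0,"rz": 0,"grip": 0},
    {"dx": 0.001,"dy": 0,"dz": 0,"rx": 0,"ry": 0,"rz": 0,"grip": 0}
  ]
}}

```text
time_s: 9.7
ee_pos: [0.5197, 0.2484, 0.0192]
eef_rot: [1.203, 1.57, 1.229]
contact_force: [-4.4, -2.0, 10.8]
width: 0.04
```

The foot touched down at TCP 0.0192 (0.0193 predicted). I'll release slowly, then retreat straight up.

{"method": "servo_tool", "body": {
  "motion": [
    {"dx": 0,"dy": 0,"dz": 0,"rx": 0,"ry": 0,"rz": 0,"grip": 48},
    {"dx": 0,"dy": 0,"dz": 0,"rx": 0,"ry": 0,"rz": 0,"grip": 54},
    {"dx": 0,"dy": 0,"dz": 0,"rx": 0,"ry": 0,"rz": 0,"grip": 60},
    {"dx": 0,"dy": 0,"dz": 0,"rx": 0,"ry": 0,"rz": 0,"grip": 75},
    {"dx": 0,"dy": 0,"dz": 0,"rx": 0,"ry": 0,"rz": 0,"grip": 100},
    {"dx": 0,"dy": 0,"dz": 0,"rx": 0,"ry": 0,"rz": 0,"grip": 100},
    {"dx": 0,"dy": 0,"dz": 0,"rx": 0,"ry": 0,"rz": 0,"grip": 100},
    {"dx": 0,"dy": 0,"dz": 0,"rx": 0,"ry": 0,"rz": 0,"grip": 100}
  ]
}}

```text
time_s: 10.37
ee_pos: [0.5198, 0.2484, 0.0193]
eef_rot: [1.113, 1.569, 1.14]
contact_force: [-0.4, -0.3, -0.7]
width: 0.0772
```

{"method": "servo_tool", "body": {
  "motion": [
    {"dx": -0.01,"dy": 0,"dz": 0,"rx": 0,"ry": 0,"rz": 0,"grip": 100},
    {"dx": -0.025,"dy": 0,"dz": 0,"rx": 0,"ry": 0,"rz": 0,"grip": 100},
    {"dx": -0.05,"dy": 0,"dz": 0,"rx": 0,"ry": 0,"rz": 0,"grip": 100},
    {"dx": -0.08,"dy": 0,"dz": 0,"rx": 0,"ry": 0,"rz": 0,"grip": 100},
    {"dx": -0.115,"dy": 0,"dz": 0,"rx": 0,"ry": 0,"rz": 0,"grip": 100},
    {"dx": -0.15,"dy": 0,"dz": 0,"rx": 0,"ry": 0,"rz": 0,"grip": 100},
    {"dx": -0.18,"dy": 0,"dz": 0,"rx": 0,"ry": 0,"rz": 0,"grip": 100},
    {"dx": -0.2,"dy": 0,"dz": 0,"rx": 0,"ry": 0,"rz": 0,"grip": 100},
    {"dx": -0.2,"dy": 0,"dz": 0,"rx": 0,"ry": 0,"rz": 0,"grip": 100},
    {"dx": -0.2,"dy": 0,"dz": 0,"rx": 0,"ry": 0,"rz": 0,"grip": 100}
  ]
}}

```text
time_s: 11.2
ee_pos: [0.5203, 0.2483, 0.221]
eef_rot: [0.768, 1.567, 0.795]
contact_force: [-0.6, 0.5, 0.5]
width: 0.087
```

```bash
python3 - <<'E'
from h import *
st=bot.observe();w=snapshot('wrist');s=snapshot('scene')
C=cam('wrist',st);print('pred centre z.064',proj(C,[.519,.248,.064]))
cc=np.zeros((600,800,3),np.uint8);cc[:320,:400]=cv2.resize(s[140:260,270:420],(400,320),interpolation=cv2.INTER_CUBIC);cc[:250,400:]=cv2.resize(w,(400,250))
cc[250:570,400:]=cv2.resize(w[100:260,220:420],(400,320),interpolation=cv2.INTER_CUBIC)
save('g6',cc);print(st['ee_pos'],st['contact_force'],st['time_s'])
E
```

```text
pred centre z.064 [316.88410333 180.2202645 ]
[0.52028057 0.24827813 0.22099739] [-0.6034072   0.54275997  0.49208127] 11.2
```

View pics/g6.png

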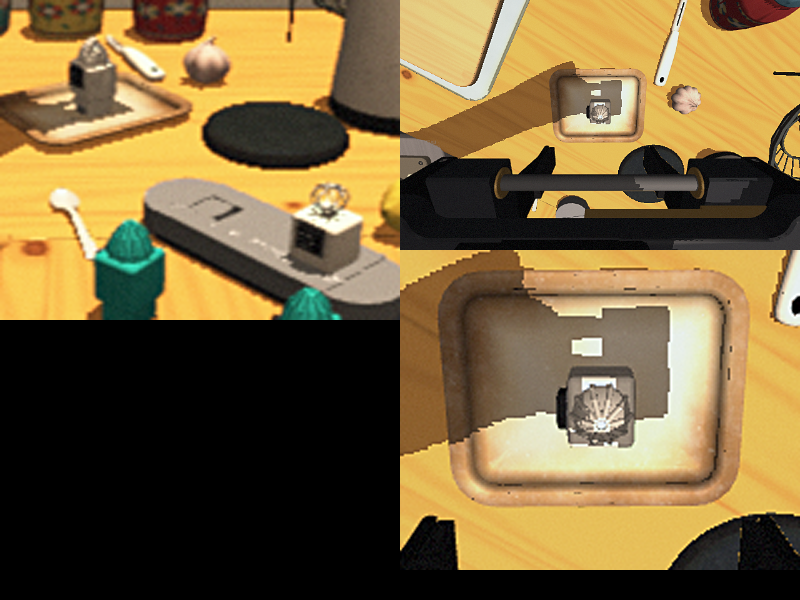

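The reamer stands upright near the tray centre, the tray is flat, the whisk is in place and the gripper is clear. Handing in.

```bash
python3 -c "
from station import bot
print(bot.finish_job(), bot.observe()['time_s'])"
```

```text
the job is handed in; nothing more can be done
the job is handed in; nothing more can be done
```

The reamer is standing upright on the tray floor, released, and I have handed the job in; no verdict came back. I gripped its collar with the button squeezed in, pulled it straight up out of the socket, and carried it to the middle of the tray. The last move ended at 11.2 s of the 35 s limit.

**One miss:** the first close caught the cone instead of the collar (opening 32 mm). The pictures showed the fingertips about 30 mm higher than the stated tool geometry implies. I opened, went 31 mm lower and regripped.

**Checks:**
- **Grip and lift:** the opening read 40 mm, against 40.5 mm expected with the button fully in. It held that value through the lift and the carry.
- **Touchdown:** the foot met the floor at TCP z 0.0192 m, against 0.0193 m predicted.
- **Last view:** the reamer was upright near the tray centre, the tray was flat, the whisk was still clipped in place, and the gripper was clear with about zero force.

**Limit of the checks:** the button's travel was only inferred from the finger opening, since the joint itself cannot be read.

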